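Hang the parts tote on the clamp-arm hook

TASK

Put the wooden parts tote away on the hook stand: lift it out of its snug bay, stand it upright on the open bench and let go, then take it another way so that the handle is free, and hang it by its handle in the hook. The hook's arm may be clamped at any height, so lower the tote until you feel the hook carry it before you let go; do not let it drop, and leave the paint tin, the tape measure and the spanner where they are.

Things in the scene. Friction and masses are not known exactly. Their poses are not given: they have to be found in the camera images.
- tote_centre (a point): centre of the loose, empty, open plywood tote's box, half-way up (25 mm above its underside, 25 mm below its rim). The box is 90 mm along its x, 190 mm along its y and 50 mm high (z up); 0.19 to 0.38 kg; alike from both ends. Floor 8 mm thick, long side walls (x = +-41 mm) 8 mm. In the bay its underside is 8 mm above the bench.
- tote_end (a point): middle of the rim of one of the tote's two end walls (10 mm thick; this one at y = +90 mm from tote_centre, the other, alike, at y = -90 mm). With the tote out of the bay an end wall can be pinched from above, one finger inside the tote.
- tote_handle (a point): centre of the tote's handle, 112 mm above tote_centre: a wooden round grip 14 mm thick and 60 mm long along the tote's x, carried by two upright steel rods 8 mm thick on the rim at x = +-41 mm, y = 0, fixed (it does not fold). Between the grip's underside and the rim are 80 mm of free height.
- bay: wooden bay fixed to the bench in which the tote starts, origin at the centre of its underside; outside 116 mm along its x, 216 mm along its y, walls 8 mm thick and 60 mm high (2 mm higher than the rim of the tote inside), floor 8 mm thick. 5 mm gap all round the tote, too little for a finger.
- hook_stand: steel hook on a stand fixed to the bench; origin on the bench straight below the middle of the hook's seat, z up, y along the level arm away from the post. Seat: the arm's flat upper face between two lugs (at y = -17 and +17 mm, 5 mm thick, 23 mm high, leaning apart: gap 26 mm below, 35 mm above, too small for fingers). The arm ends at y = 24 mm. The handle lies across the seat, along x.
- post_foot (a point): foot of the hook stand's post, at y = -135 mm from the stand's origin; post 18 mm thick, 233 mm high, on a plate 110 x 90 mm. The hook's arm (24 mm wide, 6 mm thick) is clamped to the post so that its seat is anywhere from 160 to 196 mm above the bench: this height is not measured, see it or feel it. The arm stays put under pushes below 60 N.
- paint_tin: bystander: paint tin 78 mm wide and 77 mm high, standing; origin at the centre of its underside
- tape_measure: bystander: tape measure 41 x 89 mm, 65 mm high; origin at the centre of its underside
- spanner: bystander: spanner 33 x 220 mm, 9 mm thick, lying flat, long side along its y; origin at the centre of its underside

How it is judged:
By the outcome, as a careful person would: the job done as asked, in the order asked, and still so for the second after the job is handed in, with the robot touching nothing.
It also fails if it takes over 64 s, if anything falls off the work surface, if the arm or the gripper's body presses on something with over 40 N, if the wrist force passes 120 N, or if a joint passes its speed limit or range.

ROBOT

A 7-joint arm with a two-finger parallel gripper is mounted at the origin on a cart in front of the work surface, level with it; the furniture and walls round the work are solid. World frame = base frame: x ahead of the robot, y to its left, z up, the work surface at z = 0. Lengths are in mm, angles in degrees, forces in N, time in s.
With the tool pointing down it reaches from about 400 to 875 mm from the base axis. Payload 19.3 kg.
Tool frame: the origin (TCP) lies at the centre of the arm's flange, where the gripper is bolted on; the fingertips stand 173 mm ahead of it and the grasp point (between the pads) lies 155 mm ahead of it; z points along the fingers, y is the line along which they close (so a half turn about z gives the same grasp; the last joint's range is limited). The gripper opens to 85 mm and grips with 20 to 120 N. Pads are 22 mm wide; open, the fingers measure 114 mm over their backs; the gripper's body (76 mm by 85 mm) begins 54 mm behind the grasp point. The pads swing forward as they close: fully open they stand 13 mm farther back than shut.
Start: joints at [-75.355, 29.874, -2.08, 91.645, 1.215, 58.505, -6.463], TCP at [200.061, 592.111, 404.691] pointing down, gripper open.
Joint ranges: [-166.77, 166.77], [-17.47, 122.26], [-85.68, 81.53], [9.62, 139.38], [-72.42, 252.41], [9.2, 110.78], [-144.41, 144.41]. Speed limits (degrees/s): [108.29, 108.29, 136.94, 136.94, 172.46, 172.46, 172.46].

INTERFACE

Orientations are given as [roll, pitch, yaw] about the fixed x, y, z axes, in that order (R = Rz(yaw) Ry(pitch) Rx(roll)).
In Python, from workcell import robot gives the robot as it stands.
- The arm moves only by the shell command python3 -m creep 'ROWS'. ROWS is a JSON object of lists of equal length, an entry for each row: "delta_pos": the shift along the tool's x, y, z in cm, a list of three; "rot": the turn, a rotation vector about the tool's x, y, z in rad, a list of three; "grip": the closure, from 0 (fully open) to 1 (shut). A call has 1 to 12 rows; each row shifts and turns the commanded pose from where the row before left it, along the tool's axes as they then stand; what a row does not reach is not made up. A row lasts 1/8 s, in which the tool goes at most 62.5 mm and 10.7 degrees, less where a joint would pass 70% of its speed; a pose out of reach is approached as far as the arm can. A call is refused whole if a number of a shift passes 6.25 or a number of a turn 0.188, either way. A call with a gripper value outside its range is refused whole. The fingers move at their own pace and stop on an object; the grip force is fixed at half the most. Time passes only in rows, so rows that do not move let the fingers close. It gives the time, the measured TCP pose, the force, the opening and the grip force at its end, in the units of the state.
- robot.observe(): the state, without advancing time (a new reading comes with each control period).
- robot.camera(name): name is "side" or "top"; returns the picture (420x560x3 uint8, blue, green, red); there is no depth.
- robot.camera_params(name): a dict with "K" (3x3 intrinsics, pixels), "rvec" (rotation vector, rad) and "tvec" (3), from world to camera coordinates, as OpenCV has them. Camera axes: x right, y down, z forward; pixel columns grow to the right and rows downward; lengths in mm; the calibration is good to about 2 mm. A picture is of the moment at which its call begins. camera_params takes no time and is no camera call.
- robot.hand_in(): hands the job in; it is judged then, once.
Trained networks look in the newest picture that a camera, given by its name, has taken for a name from the list of things; names that differ only in an ending like _2 or _b are one class to them, and where a whole thing is asked for, a point or a joint stands for the part that bears it (a point fixed in the world has none). Each returns a list of dicts, best first, with "p" (0 to 1); they miss things now and then, are a little off and sometimes report something else, mostly with a low value. They report only what shows in the picture. A call takes as long as a camera call.
- robot.boxes_of(camera, name): "point" ([x, y, z] in mm, in the coordinates of the camera as it stood for that picture, good to about 4 mm: the middle of the surface that is visible of it).
- robot.tip_of(camera, name): "point" ([x, y, z] in mm, in the coordinates of the camera as it stood for that picture, good to about 4 mm: a listed point, or the origin of a listed thing).
The state is a dict: "t": time; "q": joint angles; "qd": joint speeds; "joint_efforts": joint torques, N m; "eef_pos": TCP position; "tcp_rot": TCP orientation; "force": force on the tool from outside, world axes, zero at the start; "moment": the same for the moment, N m; "width": finger opening in mm; "finger_force": force on a finger pad.
Only numpy, scipy, OpenCV 4.12 (cv2) and the standard library are available. Lean on these libraries where they do the work, as an engineer would, in place of code of your own. Each camera call takes 0.05 s, during which the arm holds its last target. There are 200 camera calls.

## Working session

There is one attempt and no reset: what is moved stays moved. The work goes in short steps, Python scripts to look and compute and a shell command to move; the robot and the scene stay as the last step left them, time stands still between calls to the robot, and variables do not carry over. Pictures are saved under pics/ and viewed, at most 10 in all, crops included, and the job is handed in when it is done.

```bash
ls; mkdir -p pics
cat > h.py <<'E'
import numpy as np, cv2
from workcell import robot
from scipy.spatial.transform import Rotation as R
def w(cam,p):
    c=robot.camera_params(cam); M=cv2.Rodrigues(np.array(c["rvec"],float))[0]
    return M.T@(np.array(p)-np.array(c["tvec"]).ravel())
def px(cam,P):
    c=robot.camera_params(cam)
    return cv2.projectPoints(np.array(P,float).reshape(-1,1,3),np.array(c["rvec"],float),np.array(c["tvec"],float),np.array(c["K"],float),None)[0].reshape(-1,2)
def find(names,fn="tip_of",cams=("side","top")):
    for n in names:
        for c in cams:
            for d in getattr(robot,fn)(c,n)[:2]:
                if d["p"]>.3: print(fn,n,c,round(d["p"],2),w(c,d["point"]).round(1))
def state():
    s=robot.observe(); print("t",s["t"],"pos",np.round(s["eef_pos"],1),"rpy",np.round(s["tcp_rot"],2),"F",np.round(s["force"],1),"M",np.round(s["moment"],2),"w",s["width"],"ff",s["finger_force"]); return s
E
python3 - <<'E'
from h import *
for c in("side","top"): cv2.imwrite(f"pics/{c}0.png",robot.camera(c))
find(["tote_centre","tote_end","tote_handle","bay","hook_stand","post_foot","paint_tin","tape_measure","spanner"])
s=state(); print(s["q"])
E
```

```text
pics
tip_of tote_centre side 0.66 [527.5 257.2  29.7]
tip_of tote_centre top 0.92 [534.5 256.8  34.2]
tip_of tote_end side 0.84 [449.7 241.5  55.7]
tip_of tote_end top 0.93 [448.7 238.6  55.3]
tip_of tote_handle side 0.62 [531.9 259.7 146.2]
tip_of tote_handle top 0.78 [532.6 258.6 141.3]
tip_of bay side 0.98 [531.6 256.7  -4. ]
tip_of bay top 0.84 [ 5.333e+02  2.574e+02 -5.000e-01]
tip_of post_foot side 0.58 [ 509.4 -333.4   -4. ]
tip_of post_foot top 0.73 [ 508.1 -336.7   -4. ]
tip_of paint_tin side 0.97 [614.5  16.2  -2.9]
tip_of paint_tin top 0.63 [619.6  16.3  -4.3]
tip_of tape_measure side 0.58 [ 378.6 -138.1    1.3]
tip_of tape_measure top 0.56 [ 382.6 -139.8   -2. ]
tip_of spanner side 0.76 [3.758e+02 7.610e+01 1.000e-01]
tip_of spanner top 0.77 [379.8  76.4  -3.3]
t 1.0 pos [200.1 592.1 404.7] rpy [180.    -0.   161.33] F [ 0.7 -0.3  0.2] M [0.01 0.05 0.  ] w 85.4639010539681 ff 0.0
[-75.3548645   29.87504046  -2.08099012  91.64236119   1.21430978
  58.50438515  -6.46165282]
```

```bash
python3 -c "
import cv2,numpy as np
a=[cv2.imread(f'pics/{c}0.png') for c in('side','top')]
cv2.imwrite('pics/both0.png',cv2.resize(np.hstack(a),(800,300)))"
```

```text
(no output)
```

View pics/both0.png

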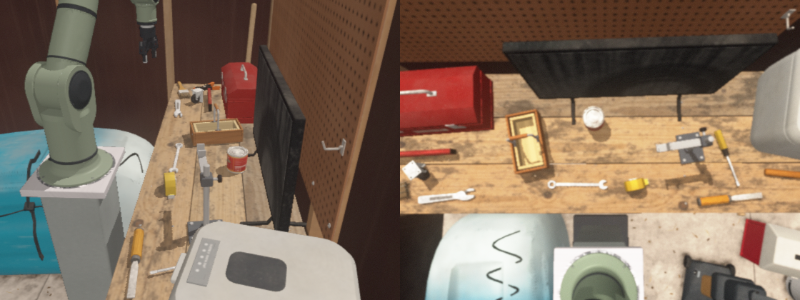

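The overview shows the tote in its bay at the left of the top view, with the tin, the spanner and the tape measure on the near bench. The hook stand is at the right, its arm pointing left (+y). I'll enlarge the hook in both views.

Run:
```python
from h import *
find(["hook_stand"],"boxes_of")
for c in("side","top"):
    for d in robot.tip_of(c,"hook_stand"): print(c,d["p"],w(c,d["point"]).round(1))
    print(c,px(c,[[509,-335,0],[509,-335,233],[500,-200,180],[500,-176,180]]).round(0).tolist())
a=cv2.imread("pics/side0.png"); b=cv2.imread("pics/top0.png")
u,v=px("side",[500,-230,180])[0].astype(int);p,q=px("top",[500,-230,180])[0].astype(int)
ca=a[v-75:v+75,u-50:u+50]; cb=b[q-50:q+50,p-50:p+50]
print("origins",u-50,v-75,p-50,q-50)
cv2.imwrite("pics/hook.png",np.hstack([cv2.resize(ca,(400,600),interpolation=3),cv2.copyMakeBorder(cv2.resize(cb,(400,400),interpolation=3),0,200,0,0,0)]))
```

```text
boxes_of hook_stand side 0.68 [ 499.6 -340.4  174.8]
boxes_of hook_stand top 0.91 [ 505.6 -319.7  187.1]
boxes_of hook_stand top 0.34 [377.9  74.4   4.7]
side [[288.0, 323.0], [288.0, 231.0], [286.0, 218.0], [286.0, 213.0]]
top [[403.0, 208.0], [437.0, 195.0], [366.0, 203.0], [356.0, 203.0]]
origins 235 150 330 152
```

View pics/hook.png

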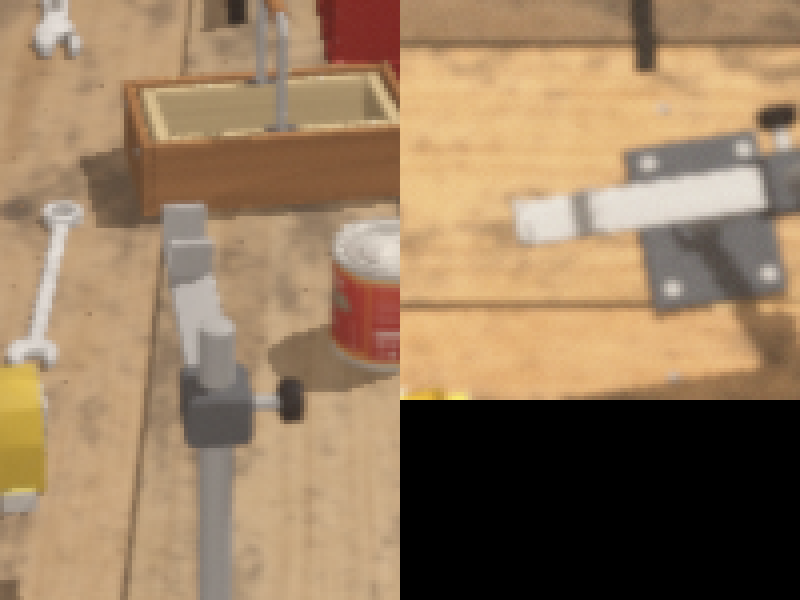

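The side crop shows the post top at about crop (218,330) and the lug tops centred at crop (185,205) and (190,241). The top crop shows the arm end at about (515,222) and the plate corners. I'll fit the stand model to these points.

Run:
```python
from h import *
from scipy.optimize import least_squares
def S(x,y): return [235+x/4-.4,150+y/4-.4]
def T(x,y): return [330+(x-400)/4-.4,152+y/4-.4]
side=np.array([S(163,206),S(206,206),S(168,242),S(213,242),S(218,330)])
top=np.array([T(513,203),T(520,243),T(625,152),T(752,132),T(785,290),T(655,312)])
def model(p):
    x,y,th,h=p; e=np.array([np.cos(th),np.sin(th)]); n=np.array([np.sin(th),-np.cos(th)]) # e=hook y, n=hook x
    P=lambda X,Y,Z: [*(np.array([x,y])+n*X+e*(Y+135)),Z]
    s=[P(-12,20,h+23),P(12,20,h+23),P(-12,-20,h+23),P(12,-20,h+23),P(0,-135,233)]
    return P,s
def res(p,full=False):
    P,s=model(p); h=p[3]
    a=px("side",s); 
    r=a-side
    # order of x sign: choose by column
    a2=a.copy()
    for i in(0,2): a2[i:i+2]=a[i:i+2][np.argsort(a[i:i+2,0])]
    r=a2-side
    t=px("top",[P(-12,24,h),P(12,24,h)]); t=t[np.argsort(t[:,1])]
    c=px("top",[P(0,-135,6)])[0]
    rt=t-top[:2]; rc=c-top[2:].mean(0)
    rr=np.concatenate([r.ravel(),rt.ravel(),rc*1.5]); return rr
for h0 in(165,185):
    o=least_squares(res,[509,-335,np.radians(97),h0],x_scale=[1,1,.01,1],loss="soft_l1")
    x,y,th,h=o.x; print(o.x.round(2),np.degrees(th).round(2),"seat",(x+135*np.cos(th)).round(1),(y+135*np.sin(th)).round(1)); print(res(o.x).round(1))
for d in(110,90):pass
P,_=model(o.x); print(px("top",[P(a,b-135,6) for a,b in((55,45),(-55,45),(45,55),(-45,55))]).round(0).tolist(), top[2:].round(0).tolist())
for n,q in(("post_foot",0),):
  for c in("side","top"):
    robot.camera(c)
find(["tote_end","tote_handle","post_foot","tote_centre"])
```

```text
[ 510.51 -338.5     1.72  192.36] 98.4 seat 490.8 -205.0
[ 0.1  0.2  0.2 -0.3  0.5  0.4  0.5 -0.2 -0.2  0.3  0.4  0.1  0.6  0.9
 -1.5  0.2]
[ 510.51 -338.5     1.72  192.36] 98.4 seat 490.8 -205.0
[ 0.1  0.2  0.2 -0.3  0.5  0.4  0.5 -0.2 -0.2  0.3  0.4  0.1  0.6  0.9
 -1.5  0.2]
[[384.0, 189.0], [392.0, 230.0], [381.0, 194.0], [387.0, 227.0]] [[386.0, 190.0], [418.0, 185.0], [426.0, 224.0], [393.0, 230.0]]
tip_of tote_end side 0.63 [445.  240.4  53. ]
tip_of tote_end top 0.76 [445.4 236.6  57.3]
tip_of tote_handle side 0.66 [534.8 258.3 147.1]
tip_of tote_handle top 0.73 [533.1 258.2 142.9]
tip_of post_foot top 0.57 [ 507.9 -334.    -2. ]
tip_of tote_centre side 0.61 [527.6 254.1  33.1]
tip_of tote_centre top 0.59 [533.6 257.   34.5]
```

```bash
cat >> h.py <<'E'
def plan(pos,yaw):
    s=robot.observe(); M=R.from_euler("xyz",s["tcp_rot"],degrees=True)
    T=R.from_euler("xyz",[180,0,yaw],degrees=True)
    r=(M.inv()*T).as_rotvec(); d=np.array(pos)-s["eef_pos"]
    print("rotvec",r.round(3),"shift before turn cm",(M.inv().apply(d)/10).round(2),"after turn cm",(T.inv().apply(d)/10).round(2))
E
python3 -c "
from h import *
plan([533,257.5,345],101.8)"
```

```text
rotvec [-0.     0.     1.039] shift before turn cm [-42.25 -21.04   5.97] after turn cm [-39.56  25.75   5.97]
```

```bash
python3 -m creep '{"delta_pos":[[0,0,0],[0,0,0],[0,0,0],[0,0,0],[0,0,0],[0,0,0]],"rot":[[0,0,0.173],[0,0,0.173],[0,0,0.173],[0,0,0.173],[0,0,0.173],[0,0,0.173]],"grip":[0,0,0,0,0,0]}'
python3 -m creep '{"delta_pos":[[-3.3,2.15,0],[-3.3,2.15,0],[-3.3,2.15,0],[-3.3,2.15,0],[-3.3,2.15,0],[-3.3,2.15,0],[-3.3,2.15,0],[-3.3,2.15,0],[-3.3,2.15,0.5],[-3.3,2.15,0.5],[-3.3,2.15,0.5],[-3.3,2.15,0.5]],"rot":[[0,0,0],[0,0,0],[0,0,0],[0,0,0],[0,0,0],[0,0,0],[0,0,0],[0,0,0],[0,0,0],[0,0,0],[0,0,0],[0,0,0]],"grip":[0,0,0,0,0,0,0,0,0,0,0,0]}'
python3 - <<'E'
from h import *
for c in("side","top"): robot.camera(c)
find(["tote_end","tote_handle","tote_centre","bay"])
plan([533,257.5,345],101.8)
E
```

```text
t: 2.45
eef_pos: [200.0, 592.1, 404.7]
tcp_rot: [180.0, -0.0, 101.5]
force: [0.4, 0.1, -0.1]
width: 85.4
finger_force: 0.0
t: 3.95
eef_pos: [534.7, 256.7, 384.6]
tcp_rot: [180.0, -0.0, 101.9]
force: [0.2, 0.7, -0.2]
width: 85.7
finger_force: 0.0
tip_of tote_end side 0.58 [448.6 243.9  56.2]
tip_of tote_end top 0.55 [446.5 235.5  57.1]
tip_of tote_end top 0.54 [377.8  77.   -1.8]
tip_of tote_handle side 0.89 [535.1 257.7 145.1]
tip_of tote_handle side 0.55 [ 509.3 -333.6   -2.6]
tip_of tote_handle top 0.85 [534.4 254.7 140.2]
tip_of tote_centre side 0.94 [527.9 257.5  32.7]
tip_of tote_centre top 0.92 [535.9 254.2  35.8]
tip_of tote_centre top 0.53 [446.8 235.9  55.7]
tip_of bay side 0.74 [530.7 259.7  -3. ]
tip_of bay top 0.85 [532.9 262.2  -1.5]
rotvec [ 0.    -0.     0.002] shift before turn cm [-0.07 -0.06  3.98] after turn cm [-0.06 -0.06  3.98]
```

```bash
python3 -m creep '{"delta_pos":[[-0.1,-0.1,2],[0,0,2],[0,0,2],[0,0,1.5],[0,0,1],[0,0,0],[0,0,0],[0,0,0],[0,0,0],[0,0,0],[0,0,0],[0,0,0]],"rot":[[0,0,0],[0,0,0],[0,0,0],[0,0,0],[0,0,0],[0,0,0],[0,0,0],[0,0,0],[0,0,0],[0,0,0],[0,0,0],[0,0,0]],"grip":[0,0,0,0,0,1,1,1,1,1,1,1]}'
```

```text
t: 5.95
eef_pos: [533.2, 256.4, 300.1]
tcp_rot: [180.0, -0.0, 101.9]
force: [-2.2, -0.8, 6.7]
width: 11.9
finger_force: 58.5
```

```bash
python3 -m creep '{"delta_pos":[[0,0,-0.3],[0,0,-0.3],[0,0,-0.3],[0,0,-0.3],[0,0,-0.3],[0,0,-0.5],[0,0,-0.5],[0,0,-0.5]],"rot":[[0,0,0],[0,0,0],[0,0,0],[0,0,0],[0,0,0],[0,0,0],[0,0,0],[0,0,0]],"grip":[1,1,1,1,1,1,1,1]}'
python3 - <<'E'
from h import *
state()
for c in("side","top"): robot.camera(c)
find(["tote_end","tote_handle","tote_centre"])
E
```

```text
t: 6.95
eef_pos: [533.2, 256.4, 330.1]
tcp_rot: [180.0, -0.0, 101.9]
force: [-1.0, -0.3, -3.5]
width: 12.1
finger_force: 58.4
t 6.95 pos [533.2 256.4 330.1] rpy [179.99  -0.   101.86] F [-1.  -0.3 -3.5] M [ 0.01 -0.01  0.02] w 12.133907855730511 ff 58.425641655921936
tip_of tote_end side 0.7 [447.6 239.3  86.8]
tip_of tote_end top 0.74 [443.9 237.7  87.3]
tip_of tote_handle top 0.64 [532.5 258.6 171.9]
tip_of tote_centre side 0.73 [530.3 257.1  63.1]
tip_of tote_centre top 0.89 [533.2 257.4  65.3]
```

```bash
python3 -m creep '{"delta_pos":[[0,0,-1],[0,0,-1.5],[0,0,-1.5],[0,0,-1.5],[0,0,-1.5],[0,0,-1]],"rot":[[0,0,0],[0,0,0],[0,0,0],[0,0,0],[0,0,0],[0,0,0]],"grip":[1,1,1,1,1,1]}'
python3 -c "
from h import *
state();plan([485,20,410],8.4)"
```

```text
t: 8.1
eef_pos: [533.2, 256.4, 410.9]
tcp_rot: [180.0, -0.0, 101.9]
force: [-0.3, 1.3, -4.0]
width: 12.4
finger_force: 58.6
t 8.1 pos [533.2 256.4 410.9] rpy [ 1.7996e+02 -2.0000e-02  1.0186e+02] F [-0.3  1.3 -4. ] M [0.01 0.   0.04] w 12.35029714000469 ff 58.6357855796814
rotvec [ 0.000e+00 -1.000e-03  1.631e+00] shift before turn cm [-22.14  -9.58   0.07] after turn cm [-8.22 22.68  0.09]
```

Next I carry it across gently (10 rows), then turn it 1.63 rad in 12 rows of 0.136.

```bash
python3 -m creep '{"delta_pos":[[-1,-0.4,0],[-2,-0.9,0],[-2.5,-1.1,0],[-2.5,-1.1,0],[-2.6,-1.1,0],[-2.6,-1.1,0],[-2.5,-1.1,0],[-2.5,-1.1,0],[-2,-0.9,0],[-1.4,-0.5,0],[-0.5,-0.3,0]],"rot":[[0,0,0],[0,0,0],[0,0,0],[0,0,0],[0,0,0],[0,0,0],[0,0,0],[0,0,0],[0,0,0],[0,0,0],[0,0,0]],"grip":[1,1,1,1,1,1,1,1,1,1,1]}'
python3 -m creep '{"delta_pos":[[0,0,0],[0,0,0],[0,0,0],[0,0,0],[0,0,0],[0,0,0],[0,0,0],[0,0,0],[0,0,0],[0,0,0],[0,0,0],[0,0,0]],"rot":[[0,0,0.08],[0,0,0.14],[0,0,0.15],[0,0,0.15],[0,0,0.15],[0,0,0.15],[0,0,0.15],[0,0,0.15],[0,0,0.15],[0,0,0.15],[0,0,0.14],[0,0,0.07]],"grip":[1,1,1,1,1,1,1,1,1,1,1,1]}'
python3 - <<'E'
from h import *
for c in("side","top"): robot.camera(c)
state();plan([485,20,300],8.4)
find(["tote_end","tote_handle","tote_centre"])
E
```

```text
t: 9.48
eef_pos: [484.2, 19.2, 409.6]
tcp_rot: [-180.0, 0.0, 101.8]
force: [-0.1, 0.9, -3.0]
width: 12.0
finger_force: 58.6
t: 10.98
eef_pos: [484.6, 20.9, 409.5]
tcp_rot: [180.0, 0.0, 8.3]
force: [0.4, 0.7, -3.7]
width: 11.8
finger_force: 58.6
t 11.075 pos [484.6  20.9 409.5] rpy [1.7999e+02 2.0000e-02 8.4600e+00] F [ 0.1 -0.  -2.7] M [-0.02 -0.01 -0.02] w 12.01301725342437 ff 58.60436260700226
rotvec [0.    0.    0.001] shift before turn cm [ 0.04  0.09 10.95] after turn cm [ 0.03  0.09 10.95]
tip_of tote_end side 0.81 [472.5 116.8 165.1]
tip_of tote_handle side 0.93 [487.7  24.  256. ]
tip_of tote_handle side 0.7 [613.7  15.3  -3.4]
tip_of tote_centre side 0.6 [479.1  22.6 137.9]
```

```bash
python3 -m creep '{"delta_pos":[[0,0,1],[0,0,1.5],[0,0,2],[0,0,2],[0,0,2],[0,0,1.5],[0,0,0.8],[0,0,0.4],[0,0,0.2]],"rot":[[0,0,0],[0,0,0],[0,0,0],[0,0,0],[0,0,0],[0,0,0],[0,0,0],[0,0,0],[0,0,0]],"grip":[1,1,1,1,1,1,1,1,1]}'
python3 -m creep '{"delta_pos":[[0,0,0.1],[0,0,0.1]],"rot":[[0,0,0],[0,0,0]],"grip":[1,1]}'
```

```text
t: 12.5
eef_pos: [484.7, 20.4, 295.8]
tcp_rot: [-180.0, -0.0, 8.5]
force: [-0.1, -0.3, -3.3]
width: 12.0
finger_force: 58.5
t: 12.75
eef_pos: [484.7, 20.4, 293.9]
tcp_rot: [-180.0, -0.0, 8.5]
force: [0.1, 0.0, -2.9]
width: 11.8
finger_force: 58.5
```

```bash
python3 -m creep '{"delta_pos":[[0,0,0.1],[0,0,0.1]],"rot":[[0,0,0],[0,0,0]],"grip":[1,1]}'
```

```text
t: 13.0
eef_pos: [484.7, 20.4, 292.0]
tcp_rot: [-180.0, -0.0, 8.5]
force: [-6.6, 2.7, 26.5]
width: 12.3
finger_force: 61.5
```

```bash
python3 -m creep '{"delta_pos":[[0,0,-0.05],[0,0,0],[0,0,0],[0,0,0],[0,0,0],[0,0,0],[0,0,-0.5],[0,0,-1.5],[0,0,-2],[0,0,-2],[0,0,-2],[0,0,-1]],"rot":[[0,0,0],[0,0,0],[0,0,0],[0,0,0],[0,0,0],[0,0,0],[0,0,0],[0,0,0],[0,0,0],[0,0,0],[0,0,0],[0,0,0]],"grip":[1,0,0,0,0,0,0,0,0,0,0,0]}'
python3 - <<'E'
from h import *
for c in("side","top"): cv2.imwrite(f"pics/{c}1.png",robot.camera(c))
state()
find(["tote_end","tote_handle","tote_centre"])
a=[cv2.imread(f'pics/{c}1.png')[100:,100:] for c in('side','top')]
cv2.imwrite('pics/both1.png',cv2.resize(np.hstack(a),(800,280)))
E
```

```text
t: 14.5
eef_pos: [484.7, 20.3, 383.8]
tcp_rot: [-180.0, -0.1, 8.5]
force: [-1.0, 0.7, 0.2]
width: 85.5
finger_force: 0.0
t 14.6 pos [484.7  20.4 383.2] rpy [-1.7997e+02 -9.0000e-02  8.4800e+00] F [0.5 0.4 0. ] M [ 0.    0.   -0.04] w 85.54962762532381 ff 0.0
tip_of tote_end side 0.81 [470.7 110.7  50. ]
tip_of tote_handle side 0.8 [487.3  22.4 138.6]
tip_of tote_handle side 0.47 [373.2  75.9   0.9]
tip_of tote_centre side 0.85 [482.2  20.1  26.2]
tip_of tote_centre side 0.58 [530.  259.8  -2.2]
```

View pics/both1.png

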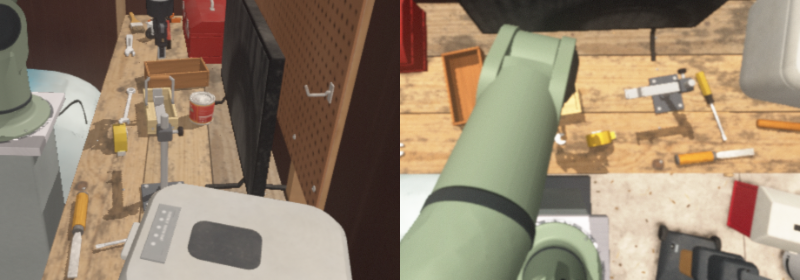

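The tote stands free on the bench at side-view pixel (158,105) of the composite, and the bystanders are undisturbed. Now I go over its +y end wall with the fingers partly closed, so they clear the bay.

```bash
python3 -m creep '{"delta_pos":[[0,-1.5,0],[0,-2.5,0],[0,-2.5,0],[0,-1.5,0],[0,-1,0],[0,0,2],[0,0,2],[0,0,2],[0,0,2],[0,0,1],[0,0,0.5]],"rot":[[0,0,0],[0,0,0],[0,0,0],[0,0,0],[0,0,0],[0,0,0],[0,0,0],[0,0,0],[0,0,0],[0,0,0],[0,0,0]],"grip":[0.5,0.5,0.5,0.5,0.5,0.5,0.5,0.5,0.5,0.5,0.5]}'
python3 - <<'E'
from h import *
for c in("side","top"): cv2.imwrite(f"pics/{c}2.png",robot.camera(c))
s=state()
find(["tote_end","tote_handle","tote_centre"])
plan([471.5,109.4,190],8.5)
u,v=px("side",[471,110,100])[0].astype(int); print(u,v)
cv2.imwrite('pics/z2.png',cv2.resize(cv2.imread("pics/side2.png")[v-60:v+60,u-60:u+60],(600,600),interpolation=3))
E
```

```text
t: 16.27
eef_pos: [471.4, 109.2, 287.0]
tcp_rot: [180.0, 0.0, 8.4]
force: [0.1, 0.8, 0.0]
width: 42.6
finger_force: 0.0
t 16.375 pos [471.4 109.3 287.2] rpy [179.99   0.     8.45] F [-0.2  0.2 -0. ] M [ 0.02 -0.02 -0.  ] w 42.73684711770607 ff 0.0
tip_of tote_end side 0.56 [474.7 116.5  50.8]
tip_of tote_end top 0.79 [473.8 108.3  51.3]
tip_of tote_handle side 0.83 [485.8  24.2 138.1]
tip_of tote_handle top 0.83 [484.5  21.7 133.9]
tip_of tote_handle top 0.52 [616.8  14.8  -1.3]
tip_of tote_centre side 0.75 [480.2  22.6  24.2]
tip_of tote_centre top 0.71 [487.4  21.9  29.3]
rotvec [-0.    -0.001 -0.   ] shift before turn cm [0.   0.01 9.75] after turn cm [0.01 0.01 9.75]
279 185
```

View pics/z2.png

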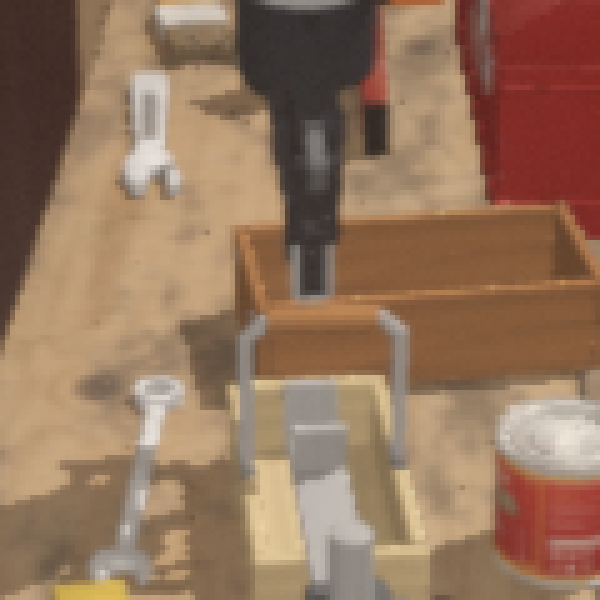

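The fingers (312,290) line up with the middle of the tote's far end wall (312,378). I descend and pinch.

```bash
python3 -m creep '{"delta_pos":[[0,0,1.5],[0,0,2],[0,0,2],[0,0,2],[0,0,1.2],[0,0,0.9],[0,0,0],[0,0,0],[0,0,0],[0,0,0],[0,0,0]],"rot":[[0,0,0],[0,0,0],[0,0,0],[0,0,0],[0,0,0],[0,0,0],[0,0,0],[0,0,0],[0,0,0],[0,0,0],[0,0,0]],"grip":[0.5,0.5,0.5,0.5,0.5,0.5,1,1,1,1,1]}'
python3 -m creep '{"delta_pos":[[0,0,-0.2],[0,0,-0.3],[0,0,-0.5],[0,0,-0.5],[0,0,-0.5]],"rot":[[0,0,0],[0,0,0],[0,0,0],[0,0,0],[0,0,0]],"grip":[1,1,1,1,1]}'
python3 - <<'E'
from h import *
for c in("side","top"): robot.camera(c)
state()
find(["tote_end","tote_handle","tote_centre"])
E
```

```text
t: 18.05
eef_pos: [471.4, 109.4, 191.6]
tcp_rot: [-180.0, -0.0, 8.5]
force: [-2.3, -1.5, 7.1]
width: 9.2
finger_force: 59.6
t: 18.68
eef_pos: [471.4, 109.4, 211.6]
tcp_rot: [-180.0, -0.0, 8.5]
force: [-0.8, -0.7, -3.5]
width: 9.4
finger_force: 58.4
t 18.775 pos [471.5 109.5 211.7] rpy [-1.7999e+02 -4.0000e-02  8.4700e+00] F [ 0.9 -0.6 -3.8] M [ 0.3   0.04 -0.  ] w 9.34129675120301 ff 58.39794874191284
tip_of tote_end side 0.73 [471.3 113.5  67.1]
tip_of tote_end side 0.68 [ 3.799e+02 -1.404e+02  1.000e-01]
tip_of tote_end top 0.59 [488.4  23.  153.2]
tip_of tote_end top 0.56 [470.9 104.1  67.2]
tip_of tote_handle side 0.75 [488.9  23.  157.3]
tip_of tote_handle top 0.55 [485.6  19.6 153.2]
tip_of tote_centre side 0.88 [480.4  19.2  42.6]
tip_of tote_centre side 0.66 [470.  114.4  66.4]
```

```bash
python3 -m creep '{"delta_pos":[[0,0,-1],[0,0,-1.5],[0,0,-1.5],[0,0,-1.5],[0,0,-1.2],[0,0,-0.8],[-0.7,0,0],[-1.2,0,0],[-0.8,0,0]],"rot":[[0,0,0],[0,0,0],[0,0,0],[0,0,0],[0,0,0],[0,0,0],[0,0,0],[0,0,0],[0,0,0]],"grip":[1,1,1,1,1,1,1,1,1]}'
python3 -m creep '{"delta_pos":[[0,1,0],[0,1.5,0],[0,2,0],[0,2,0],[0,2,0],[0,2,0],[0,1.5,0],[0,1,0]],"rot":[[0,0,0],[0,0,0],[0,0,0],[0,0,0],[0,0,0],[0,0,0],[0,0,0],[0,0,0]],"grip":[1,1,1,1,1,1,1,1]}'
python3 - <<'E'
from h import *
for c in("side","top"): cv2.imwrite(f"pics/{c}3.png",robot.camera(c))
s=state()
find(["tote_end","tote_handle","tote_centre"])
e=np.array([-.147,.989])
P=s["eef_pos"]; print("pred handle",P[:2]-90*e,P[2]-54.6, "post-foot/hook:")
u,v=px("side",[485,-130,190])[0].astype(int);p,q=px("top",[485,-150,190])[0].astype(int); print(u,v,p,q)
a=cv2.imread("pics/side3.png")[v-60:v+60,u-60:u+60]; b=cv2.imread("pics/top3.png")[q-60:q+60,p-60:p+60]
cv2.imwrite('pics/z3.png',cv2.resize(np.hstack([a,b]),(800,400),interpolation=3))
E
```

```text
t: 20.2
eef_pos: [443.5, 105.2, 285.8]
tcp_rot: [180.0, 0.1, 8.5]
force: [-0.2, -0.1, -3.6]
width: 9.1
finger_force: 58.8
t: 21.2
eef_pos: [463.9, -24.4, 286.2]
tcp_rot: [180.0, 0.0, 8.4]
force: [-0.1, 0.4, -4.0]
width: 9.0
finger_force: 58.7
t 21.3 pos [463.9 -24.2 286.2] rpy [179.98  -0.     8.39] F [ 0.3 -0.5 -4.1] M [ 0.36 -0.01  0.07] w 9.486243004557382 ff 58.79504442214966
tip_of tote_end side 0.72 [464.  -18.5 144.2]
tip_of tote_handle side 0.92 [ 478.9 -109.3  232.5]
tip_of tote_handle top 0.93 [ 479.6 -110.4  227.6]
tip_of tote_centre side 0.7 [ 472.7 -115.1  115.6]
tip_of tote_centre top 0.97 [ 474.9 -115.5  122.1]
pred handle [ 477.09898828 -113.19181484] 231.61543971589586 post-foot/hook:
280 198 344 209
```

View pics/z3.png

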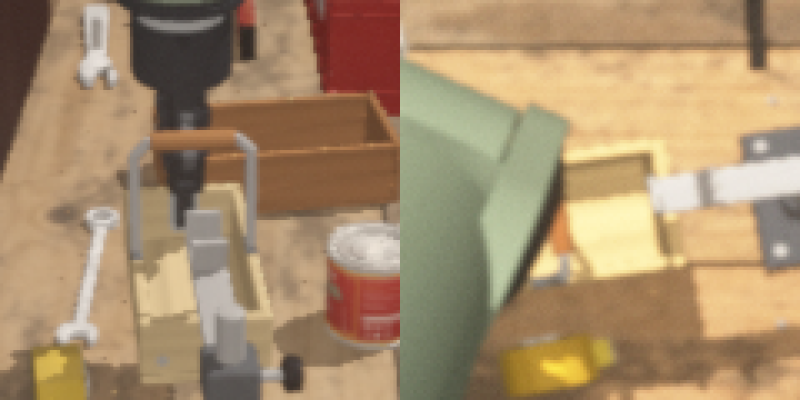

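The handle grip (side crop (200,140)) is in line with the lugs (205,240), above the arm. In the top crop the arm tip (655,190) already lies over the tote's near end, and nothing touches. I move on 94 mm over the seat.

```bash
python3 -m creep '{"delta_pos":[[-0.1,0.8,0],[0,1.2,0],[0,1.5,0],[0,1.5,0],[0,1.5,0],[0,1.3,0],[0,1,0],[0,0.6,0],[0,0,0]],"rot":[[0,0,0],[0,0,0],[0,0,0],[0,0,0],[0,0,0],[0,0,0],[0,0,0],[0,0,0],[0,0,0]],"grip":[1,1,1,1,1,1,1,1,1]}'
python3 - <<'E'
from h import *
for c in("side","top"): cv2.imwrite(f"pics/{c}4.png",robot.camera(c))
s=state()
find(["tote_end","tote_handle","tote_centre"])
e=np.array([-.147,.989])
P=s["eef_pos"]; print("pred handle",P[:2]-90*e,P[2]-54.6)
u,v=px("side",[485,-200,200])[0].astype(int);p,q=px("top",[490,-200,200])[0].astype(int); print(u,v,p,q)
a=cv2.imread("pics/side4.png")[v-45:v+45,u-45:u+45]; b=cv2.imread("pics/top4.png")[q-45:q+45,p-45:p+45]
cv2.imwrite('pics/z4.png',cv2.resize(np.hstack([a,b]),(800,400),interpolation=3))
E
```

```text
t: 22.72
eef_pos: [476.7, -116.4, 286.1]
tcp_rot: [-180.0, 0.0, 8.5]
force: [0.1, -0.7, -3.1]
width: 8.7
finger_force: 62.9
t 22.825 pos [ 476.7 -116.1  286.2] rpy [-180.      0.      8.48] F [-0.3  0.  -4. ] M [ 0.32  0.01 -0.01] w 8.980645424312725 ff 62.88421869277954
tip_of tote_end side 0.88 [ 476.1 -111.5  144.4]
tip_of tote_handle side 0.66 [ 493.9 -201.8  230.8]
tip_of tote_centre side 0.8 [ 486.7 -204.6  117. ]
pred handle [ 489.89135605 -205.1252823 ] 231.57143422033036
279 210 368 206
```

View pics/z4.png

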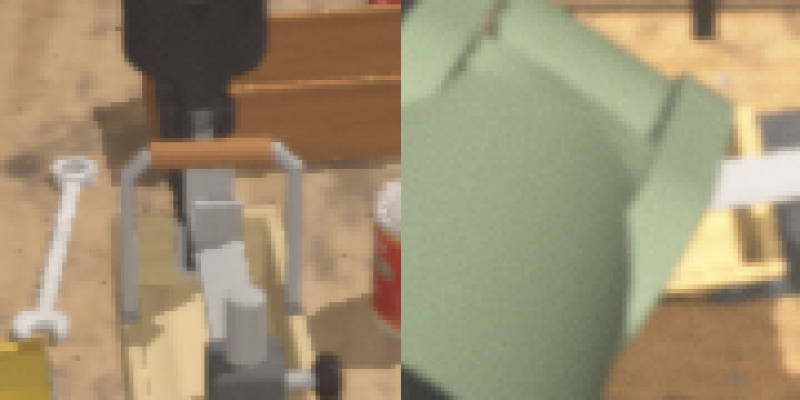

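The grip sits above the gap, behind the near lug (203) and in front of the far lug, with rods clear on both sides. I lower gradually.

```bash
python3 -m creep '{"delta_pos":[[0,0,0.3],[0,0,0.3],[0,0,0.3],[0,0,0.2],[0,0,0.2]],"rot":[[0,0,0],[0,0,0],[0,0,0],[0,0,0],[0,0,0]],"grip":[1,1,1,1,1]}'
python3 -m creep '{"delta_pos":[[0,0,0.2],[0,0,0.2],[0,0,0.2]],"rot":[[0,0,0],[0,0,0],[0,0,0]],"grip":[1,1,1]}'
```

```text
t: 23.75
eef_pos: [476.6, -116.3, 273.0]
tcp_rot: [180.0, 0.0, 8.5]
force: [0.1, -0.7, -3.3]
width: 9.5
finger_force: 62.9
t: 24.12
eef_pos: [476.6, -116.3, 267.1]
tcp_rot: [-180.0, 0.0, 8.5]
force: [-0.2, 0.4, -3.4]
width: 9.3
finger_force: 62.9
```

```bash
python3 -m creep '{"delta_pos":[[0,0,0.2],[0,0,0.2]],"rot":[[0,0,0],[0,0,0]],"grip":[1,1]}';python3 -m creep '{"delta_pos":[[0,0,0.2],[0,0,0.1]],"rot":[[0,0,0],[0,0,0]],"grip":[1,1]}'
```

```text
t: 24.38
eef_pos: [476.7, -116.3, 263.1]
tcp_rot: [180.0, -0.0, 8.5]
force: [-0.7, 0.5, -3.9]
width: 9.2
finger_force: 62.9
t: 24.62
eef_pos: [476.6, -116.3, 260.1]
tcp_rot: [180.0, 0.0, 8.5]
force: [0.1, 0.6, -3.0]
width: 9.0
finger_force: 62.9
```

```bash
python3 -m creep '{"delta_pos":[[0,0,0.15],[0,0,0.15]],"rot":[[0,0,0],[0,0,0]],"grip":[1,1]}'; python3 -c "
from h import *
state()"
```

```text
t: 24.88
eef_pos: [476.6, -116.3, 257.1]
tcp_rot: [180.0, 0.0, 8.5]
force: [0.3, 0.0, -4.3]
width: 9.5
finger_force: 62.9
t 24.875 pos [ 476.6 -116.3  257.1] rpy [180.     0.     8.47] F [ 0.3  0.  -4.3] M [0.35 0.07 0.01] w 9.47158035817788 ff 62.87319302558899
```

```bash
python3 -m creep '{"delta_pos":[[0,0,0.1],[0,0,0.1]],"rot":[[0,0,0],[0,0,0]],"grip":[1,1]}'; python3 -c "
from h import *
state()"
```

```text
t: 25.12
eef_pos: [476.7, -116.3, 255.2]
tcp_rot: [-180.0, -0.0, 8.5]
force: [0.9, 0.4, -3.4]
width: 9.1
finger_force: 62.9
t 25.125 pos [ 476.7 -116.3  255.2] rpy [-180.     -0.      8.47] F [ 0.9  0.4 -3.4] M [0.34 0.01 0.04] w 9.098785270912153 ff 62.87358641624451
```

```bash
python3 -m creep '{"delta_pos":[[0,0,0.1],[0,0,0.1]],"rot":[[0,0,0],[0,0,0]],"grip":[1,1]}'; python3 -c "
from h import *
state()"
```

```text
t: 25.38
eef_pos: [476.7, -116.3, 253.2]
tcp_rot: [-180.0, -0.0, 8.5]
force: [-0.1, 0.5, -4.0]
width: 8.9
finger_force: 62.9
t 25.375 pos [ 476.7 -116.3  253.2] rpy [-180.     -0.      8.46] F [-0.1  0.5 -4. ] M [0.3  0.05 0.  ] w 8.93341226423599 ff 62.874298095703125
```

```bash
python3 -m creep '{"delta_pos":[[0,0,0.1],[0,0,0.1]],"rot":[[0,0,0],[0,0,0]],"grip":[1,1]}'; python3 -c "
from h import *
state()"
```

```text
t: 25.62
eef_pos: [476.8, -116.5, 251.3]
tcp_rot: [180.0, -0.0, 8.5]
force: [-0.0, -2.9, 3.3]
width: 9.2
finger_force: 64.1
t 25.625 pos [ 476.8 -116.5  251.3] rpy [ 1.7997e+02 -3.0000e-02  8.4500e+00] F [-0.  -2.9  3.3] M [-0.59 -0.06  0.01] w 9.183832530723 ff 64.06358599662781
```

```bash
python3 -m creep '{"delta_pos":[[0,0,0.1],[0,0,0.1]],"rot":[[0,0,0],[0,0,0]],"grip":[1,1]}'; python3 -c "
from h import *
state()"
```

```text
t: 25.88
eef_pos: [477.2, -117.4, 250.0]
tcp_rot: [179.9, -0.1, 8.4]
force: [-1.1, -7.7, 18.7]
width: 9.2
finger_force: 66.1
t 25.875 pos [ 477.2 -117.4  250. ] rpy [ 1.7987e+02 -1.5000e-01  8.4100e+00] F [-1.1 -7.7 18.7] M [-2.31 -0.11 -0.13] w 9.233724927158935 ff 66.06361269950867
```

```bash
python3 -m creep '{"delta_pos":[[0,0,-0.2],[0,0,-0.1],[0,0.2,0],[0,0.1,0],[0,0,0]],"rot":[[0,0,0],[0,0,0],[0,0,0],[0,0,0],[0,0,0]],"grip":[1,1,1,1,1]}'; python3 -c "
from h import *
state()"; python3 -m creep '{"delta_pos":[[0,0,0.1],[0,0,0.1]],"rot":[[0,0,0],[0,0,0]],"grip":[1,1]}'
```

```text
t: 26.5
eef_pos: [477.0, -118.7, 251.9]
tcp_rot: [-179.9, 0.1, 8.5]
force: [-1.1, 6.5, -4.8]
width: 9.0
finger_force: 62.9
t 26.5 pos [ 477.  -118.7  251.9] rpy [-1.7993e+02  5.0000e-02  8.5100e+00] F [-1.1  6.5 -4.8] M [1.08 0.17 0.08] w 9.02378349399848 ff 62.900716066360474
t: 26.75
eef_pos: [477.3, -119.2, 250.3]
tcp_rot: [180.0, -0.0, 8.5]
force: [-1.6, 2.8, 8.4]
width: 9.3
finger_force: 64.4
```

Run:
```python
from h import *
robot.camera("side");im=robot.camera("side"); cv2.imwrite("pics/side5.png",im)
state(); find(["tote_handle","tote_end"],cams=("side",))
u,v=px("side",[485,-200,190])[0].astype(int); print(u-30,v-30)
cv2.imwrite('pics/z5.png',cv2.resize(im[v-30:v+30,u-30:u+30],(600,600),interpolation=3))
```

```text
t 26.85 pos [ 477.2 -119.2  250.3] rpy [ 1.80e+02 -3.00e-02  8.48e+00] F [-2.1  3.9  5.9] M [ 0.01  0.05 -0.01] w 9.003947651648765 ff 64.14271831512451
tip_of tote_handle side 0.73 [ 495.2 -202.6  194.5]
tip_of tote_handle side 0.69 [ 510.3 -333.5   -1.5]
tip_of tote_end side 0.71 [ 477.5 -114.7  106.3]
tip_of tote_end side 0.7 [ 484.1 -209.4   85.8]
249 184
```

View pics/z5.png

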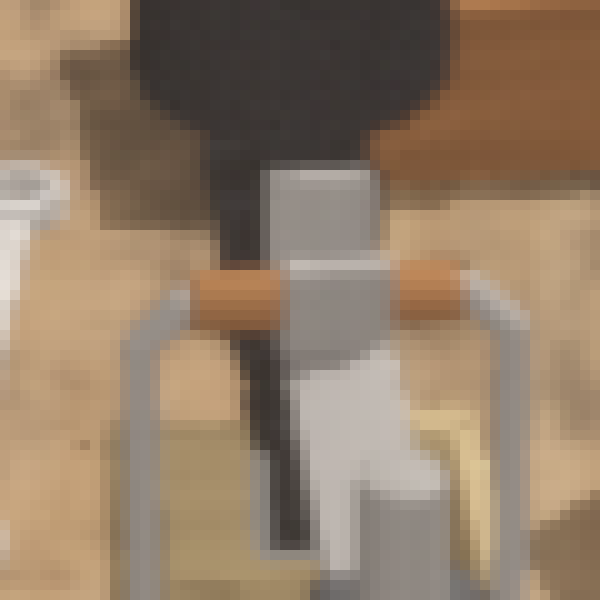

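The grip lies low between the two lugs (near lug edge at 262, grip at 300). The side force suggests it is close to the lug on the post side, so I ease it up, move it back and lower it again.

```bash
python3 -m creep '{"delta_pos":[[0,0,-0.15],[0,0,-0.15],[0,-0.3,0],[0,-0.3,0],[0,0,0]],"rot":[[0,0,0],[0,0,0],[0,0,0],[0,0,0],[0,0,0]],"grip":[1,1,1,1,1]}'; python3 -c "
from h import *
state()"; python3 -m creep '{"delta_pos":[[0,0,0.1],[0,0,0.05]],"rot":[[0,0,0],[0,0,0]],"grip":[1,1]}'; python3 -c "
from h import *
state()"
```

```text
t: 27.58
eef_pos: [476.2, -113.2, 253.2]
tcp_rot: [180.0, 0.0, 8.5]
force: [0.5, 0.3, -4.1]
width: 8.9
finger_force: 63.0
t 27.575 pos [ 476.2 -113.2  253.2] rpy [179.99   0.     8.48] F [ 0.5  0.3 -4.1] M [ 0.34  0.02 -0.05] w 8.922933385135519 ff 62.98824906349182
t: 27.82
eef_pos: [476.2, -113.5, 251.7]
tcp_rot: [180.0, -0.0, 8.5]
force: [0.1, -0.6, -0.5]
width: 9.0
finger_force: 63.5
t 27.825 pos [ 476.2 -113.5  251.7] rpy [ 1.7998e+02 -1.0000e-02  8.4600e+00] F [ 0.1 -0.6 -0.5] M [-0.05 -0.02 -0.02] w 8.993956585600355 ff 63.45582962036133
```

The hook now carries the weight: Fz has gone from −4 to about 0, and the lateral force and moment are near zero. I release gently and retreat straight up.

```bash
python3 -m creep '{"delta_pos":[[0,0,0.03],[0,0,0],[0,0,0],[0,0,0],[0,0,0],[0,0,0],[0,0,0]],"rot":[[0,0,0],[0,0,0],[0,0,0],[0,0,0],[0,0,0],[0,0,0],[0,0,0]],"grip":[1,0.9,0.8,0.7,0.6,0.5,0.5]}'
python3 -m creep '{"delta_pos":[[0,0,-0.5],[0,0,-1],[0,0,-1.5],[0,0,-1.5],[0,0,-1.5],[0,0,-1.5],[0,0,-1.5],[0,0,-1],[0,0,-1],[0,-2,0],[0,-2,0],[0,-2,0]],"rot":[[0,0,0],[0,0,0],[0,0,0],[0,0,0],[0,0,0],[0,0,0],[0,0,0],[0,0,0],[0,0,0],[0,0,0],[0,0,0],[0,0,0]],"grip":[0.5,0.5,0.5,0.5,0.5,0.5,0.5,0.5,0.5,0.5,0.5,0.5]}'
python3 - <<'E'
from h import *
for c in("side","top"): cv2.imwrite(f"pics/{c}6.png",robot.camera(c))
state(); find(["tote_handle","tote_end","tote_centre","paint_tin","tape_measure","spanner"])
cv2.imwrite('pics/z6.png',cv2.resize(np.hstack([cv2.imread("pics/side6.png")[110:350,180:380],cv2.imread("pics/top6.png")[80:320,260:460]]),(800,480),interpolation=3))
E
```

```text
t: 28.7
eef_pos: [476.2, -113.3, 251.4]
tcp_rot: [180.0, -0.0, 8.5]
force: [0.5, 0.0, 0.2]
width: 42.4
finger_force: 0.0
t: 30.2
eef_pos: [467.2, -53.4, 361.5]
tcp_rot: [180.0, 0.0, 8.5]
force: [-0.2, 0.0, 0.9]
width: 42.8
finger_force: 0.0
t 30.3 pos [467.3 -52.3 361.4] rpy [-1.7996e+02  3.0000e-02  8.6000e+00] F [ 0.  -0.2  0. ] M [-0.05  0.02  0.05] w 42.188433255552475 ff 0.0
tip_of tote_handle side 0.84 [ 492.3 -200.5  198.1]
tip_of tote_handle top 0.9 [ 492.2 -200.1  192.4]
tip_of tote_end side 0.94 [ 476.8 -111.5  109.6]
tip_of tote_centre side 0.81 [ 488.5 -203.9   83.9]
tip_of tote_centre top 0.59 [ 491.  -200.8   87.6]
tip_of tote_centre top 0.31 [ 490.4 -201.5  191.2]
tip_of paint_tin side 0.96 [616.9  15.   -2. ]
tip_of paint_tin top 0.67 [618.5  18.   -2.2]
tip_of tape_measure side 0.59 [ 3.769e+02 -1.395e+02  2.000e-01]
tip_of tape_measure top 0.46 [ 382.6 -140.4   -2.2]
tip_of spanner side 0.73 [531.7 255.4  -1.2]
tip_of spanner side 0.52 [376.8  75.9   0.9]
tip_of spanner top 0.56 [ 487.9 -203.4  195.1]
```

View pics/z6.png

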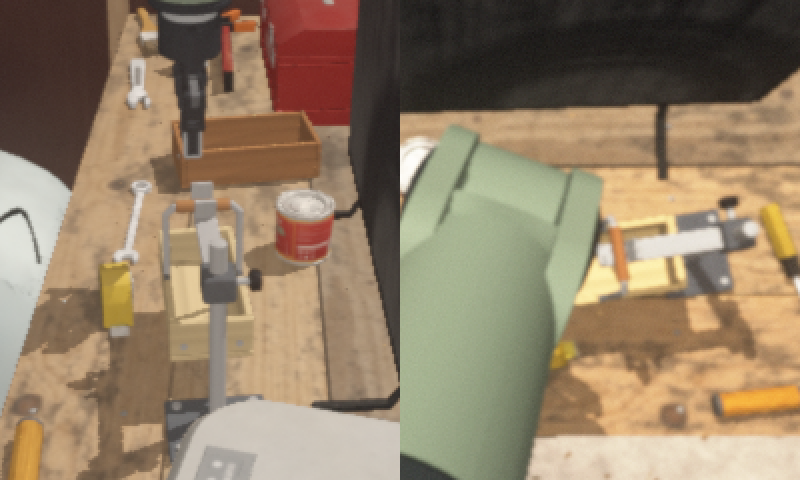

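The tote hangs level, its grip across the seat between the lugs (side crop (205,205), top crop (618,250)). The robot is clear and the tin, tape measure and spanner have not moved. I let it settle and hand in.

```bash
python3 -m creep '{"delta_pos":[[0,0,0],[0,0,0],[0,0,0],[0,0,0]],"rot":[[0,0,0],[0,0,0],[0,0,0],[0,0,0]],"grip":[0.5,0.5,0.5,0.5]}'; python3 -c "
from workcell import robot
print(robot.hand_in())"
```

```text
t: 31.4
eef_pos: [467.4, -54.0, 361.4]
tcp_rot: [180.0, 0.0, 8.5]
force: [-1.0, 0.6, 0.1]
width: 42.5
finger_force: 0.0
the job is handed in; nothing more can be done
None
```

The tote hangs level by its handle in the hook, let go only once the hook carried its weight; the tin, tape measure and spanner were not moved, and the job was handed in at 31.4 s.

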